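# Pack the sample crate in the ceramics decorating room

### The job

Pack the sample crate, lowering each piece gently into place without dropping it: set each pot with a blue, green or red band down on the pad of its own colour, as it stands and centred on the pad, and stand the turquoise tile upright in the empty middle slot of the crate's tile rack, centred along the slot and fully down. Leave the black-banded pot and the plain pot standing where they are. The order is free.

Things in the scene. Friction and masses are not known exactly. Their poses are not given: they have to be found in the camera images.
- pot_blue: Small cream ceramic pot standing on its rim, bottom up: a round body 54 mm in diameter (straight side from 14 to 66 mm height, foot 46 mm in diameter), 72 mm tall, about 0.18 kg, with a blue band around the top edge, seen as a blue ring from above. Origin: centre of its underside; z up.
- pot_green: Small cream ceramic pot standing on its rim, bottom up: a round body 54 mm in diameter (straight side from 14 to 66 mm height, foot 46 mm in diameter), 72 mm tall, about 0.18 kg, with a green band around the top edge, seen as a green ring from above. Origin: centre of its underside; z up.
- pot_red: Small cream ceramic pot standing on its rim, bottom up: a round body 54 mm in diameter (straight side from 14 to 66 mm height, foot 46 mm in diameter), 72 mm tall, about 0.18 kg, with a red band around the top edge, seen as a red ring from above. Origin: centre of its underside; z up.
- pot_black: Small cream ceramic pot standing on its rim, bottom up: a round body 54 mm in diameter (straight side from 14 to 66 mm height, foot 46 mm in diameter), 72 mm tall, about 0.18 kg, with a black band around the top edge, seen as a black ring from above. Origin: centre of its underside; z up. No pad in the crate matches it.
- pot_plain: Small cream ceramic pot standing on its rim, bottom up: a round body 54 mm in diameter (straight side from 14 to 66 mm height, foot 46 mm in diameter), 72 mm tall, about 0.18 kg, with no band at all: cream all over. Origin: centre of its underside; z up.
- pad_blue: Blue square pad, 66 x 66 mm, 3 mm thick, lying on the crate's floor in the middle of one compartment (which one varies); fixed. Origin: centre of its underside; z up, x and y along the crate's. Its top is 9 mm above the table.
- pad_green: Green square pad, 66 x 66 mm, 3 mm thick, lying on the crate's floor in the middle of one compartment (which one varies); fixed. Origin: centre of its underside; z up, x and y along the crate's. Its top is 9 mm above the table.
- pad_red: Red square pad, 66 x 66 mm, 3 mm thick, lying on the crate's floor in the middle of one compartment (which one varies); fixed. Origin: centre of its underside; z up, x and y along the crate's. Its top is 9 mm above the table.
- tile: Loose turquoise glaze tile, 8 mm thick (x), 44 mm wide (y), 90 mm tall (z), 0.07 kg, starting upright in a fixed wooden holder (44 x 44 mm, 28 mm high, slot floor 6 mm above the table). Grip it from above by its two narrow edges, 44 mm apart along y. Origin: centre of its lower edge; z up. Either face may look either way. In the rack its thickness lies along crate x.
- crate: Fixed crate, 196 mm square, floor 6 mm, walls and cross 5 mm thick, 32 mm high. Origin: centre of underside; z up; x, y along its sides. Cell centres x, y +-47.75. The one at x -47.75, y -47.75 is the rack: fixed tiles (white, terracotta, tops at z 96) 28 mm to either side in x; empty middle slot 12 mm wide (x), 44 long (y), ends open, floor z 6, straight to z 36, flaring to 25 wide at z 52.
Not all that is in view belongs to the job. Leave any yellow look-alike of the pot_green alone. What is shaped like the pot_blue but yellow is not meant.

How it is judged:
At the end, for the whole second after the job is handed in: Blue, green, red pots upright (0.1 rad), at rest on own-colour pads, within 15 mm of centre; tile at rest in middle slot: 6 mm across, 12 mm along, foot within 5 mm of slot floor, tilt and twist under 0.25 rad; black and plain pots upright (0.1 rad), within 30 mm of their start (horizontal distance between pot_blue and pad_blue below 0.015 m and z of pot_blue in the frame of pad_blue between 0 and 0.007 m and angle between each of pot_blue, pot_green, pot_red, pot_black, pot_plain's own z axis and vertical below 0.1 rad and linear speed of each of pot_blue, pot_green, pot_red, tile below 0.02 m/s and horizontal distance between pot_green and pad_green below 0.015 m and z of pot_green in the frame of pad_green between 0 and 0.007 m and horizontal distance between pot_red and pad_red below 0.015 m and z of pot_red in the frame of pad_red between 0 and 0.007 m and x of tile in the frame of crate between -0.05375 and -0.04175 m and y of tile in the frame of crate between -0.05975 and -0.03575 m and z of tile in the frame of crate between 0.002 and 0.011 m and angle between tile's own z axis and vertical below 0.25 rad and angle between the x axis of tile and the x axis of crate, either way round below 0.25 rad and distance of each of pot_black, pot_plain from where it was at the start of the episode below 0.03 m); the robot touches nothing.
It fails at once if the black-banded pot is shifted by more than 30 mm or tipped (distance of pot_black from where it was at the start of the episode above 0.03 m or angle between pot_black's own z axis and vertical above 0.3 rad).
It fails at once if the plain pot is shifted by more than 30 mm or tipped (distance of pot_plain from where it was at the start of the episode above 0.03 m or angle between pot_plain's own z axis and vertical above 0.3 rad).
It fails at once if a banded pot or the tile is dropped from more than about 18 mm or thrown (moves at over 0.6 m/s with no finger touching it) ((contact force between pot_blue and the fingers below 0.02 N and linear speed of pot_blue above 0.6 m/s) or (contact force between pot_green and the fingers below 0.02 N and linear speed of pot_green above 0.6 m/s) or (contact force between pot_red and the fingers below 0.02 N and linear speed of pot_red above 0.6 m/s) or (contact force between tile and the fingers below 0.02 N and linear speed of tile above 0.6 m/s)).
It also fails if it takes over 112 s, if anything falls off the work surface, if the arm or the gripper's body presses on something with over 40 N, if the wrist force passes 120 N, or if a joint passes its speed limit or range.

### The arm

A 7-joint arm with a two-finger parallel gripper is mounted at the origin on the work surface. World frame = base frame: x ahead of the robot, y to its left, z up, the work surface at z = 0. Lengths are in m, angles in rad, forces in N, time in s.
With the tool pointing down it reaches from about 0.4 to 0.925 m from the base axis. Payload 5.6 kg.
Tool frame: the origin (TCP) lies midway between the tips of the shut fingers; the grasp point (between the pads) lies 19 mm behind it (r.hold_point_z is the z of the grasp point in the tool frame, in m); z points along the fingers, y is the line along which they close (so a half turn about z gives the same grasp; the last joint's range is limited). The gripper opens to 85 mm and grips with 20 to 120 N. Pads are 22 mm wide; open, the fingers measure 114 mm over their backs; the gripper's body (76 mm by 85 mm) begins 54 mm behind the grasp point. The pads swing forward as they close: fully open they stand 13 mm farther back than shut.
Start: joints at [1.256, 0.468, -0.012, 1.603, 0.006, 1.071, -0.056], TCP at [0.174, -0.626, 0.231] pointing down, gripper open.
Joint ranges: [-2.53, 2.53], [-0.31, 2.02], [-1.57, 1.55], [0.28, 2.44], [-1.29, 4.43], [0.15, 1.84], [-2.92, 2.92]. Speed limits (rad/s): [2.57, 2.57, 3.14, 3.14, 3.14, 3.14, 3.14].

### API

Orientations are given as [roll, pitch, yaw] about the fixed x, y, z axes, in that order (R = Rz(yaw) Ry(pitch) Rx(roll)).
In Python, from station import status, optics, order, r gives the robot as it stands.
- The arm moves only by the tool apply_moves, never from a script. Its argument "targets" is a list of rows, each an object with "linear": the shift along the tool's x, y, z in cm, a list of three; "angular": the turn, a rotation vector about the tool's x, y, z in degrees, a list of three; "jaw": the opening, from 0 (shut) to 1 (fully open). In form: [{"linear": [tx, ty, tz], "angular": [rx, ry, rz], "jaw": jaw}, ...]. A call has 1 to 5 rows; each row shifts and turns the commanded pose from where the row before left it, along the tool's axes as they then stand; what a row does not reach is not made up. A row lasts 1/12 s, in which the tool goes at most 41.7 mm and 7.16 degrees, less where a joint would pass 70% of its speed; a pose out of reach is approached as far as the arm can. A call with a gripper value outside its range is refused whole. The fingers move at their own pace and stop on an object; "newtons" is the grip in N (left out, the last holds). Time passes only in rows, so rows that do not move let the fingers close. It gives the time, the measured TCP pose, the force, the opening and the grip force at its end, in the units of the state.
- status.sense(): the state, without advancing time (a new reading comes with each control period).
- optics.capture(name): name is "scene" or "top" or "wrist"; returns a dict with "img" (384x512x3 uint8, red, green, blue), "fx", "fy", "cx", "cy" (pixels), "cam_to_world" (4x4, takes a point from camera to world coordinates). Camera axes: x right, y down, z forward; pixel columns grow to the right and rows downward; lengths in m; the calibration is good to about 2 mm. A picture is of the moment at which its call begins. There is no depth.
- order.finish_job(): hands the job in; it is judged then, once.
The state is a dict: "time_s": time; "joint_pos": joint angles; "joint_vel": joint speeds; "effort": joint torques, N m; "position": TCP position; "tcp_rot": TCP orientation; "contact_force": force on the tool from outside, world axes, zero at the start; "wrist_torque": the same for the moment, N m; "opening": finger opening in m; "gripper_force": force on a finger pad.
Only numpy, scipy, OpenCV 4.12 (cv2) and the standard library are available. Lean on these libraries where they do the work, as an engineer would, in place of code of your own. Each camera call takes 0.05 s, during which the arm holds its last target. There are 200 camera calls.

## Working session

There is one attempt and no reset: what is moved stays moved. The work goes in short steps, Python scripts to look and compute and a tool call to move; the robot and the scene stay as the last step left them, time stands still between calls to the robot, and variables do not carry over. Pictures are saved under pics/ and viewed, at most 14 in all, crops included, and the job is handed in when it is done.

Besides the shell and the picture viewer there is one more tool, called after "Request:" as name(argument=value, ...) on one line, values as JSON. apply_moves: Moves the arm, as the interface text tells. Its arguments: {"type":"object","properties":{"targets":{"type":"array"},"newtons":{"type":"number"}},"required":["targets"]}

```bash
mkdir -p pics; ls
python3 - <<'E'
from station import status,optics,order,r
import cv2,numpy as np
s=status.sense();print({k:np.round(v,3).tolist() for k,v in s.items()}, r.hold_point_z)
for n in("scene","top","wrist"):
    c=optics.capture(n);cv2.imwrite(f"pics/{n}0.png",c["img"][:,:,::-1]);print(n,c["fx"],c["fy"],c["cx"],c["cy"]);print(np.round(c["cam_to_world"],4).tolist())
E
```

```text
pics
{'time_s': 0.0, 'joint_pos': [1.256, 0.468, -0.012, 1.604, 0.006, 1.071, -0.056], 'joint_vel': [0.0, 0.0, 0.0, 0.001, -0.003, 0.001, 0.0], 'effort': [-0.0, -53.239, 0.021, -25.131, 0.011, 0.008, 0.0], 'position': [0.174, -0.626, 0.23], 'tcp_rot': [-3.14, 0.0, 0.272], 'contact_force': [0.239, -0.506, -0.074], 'wrist_torque': [-0.037, -0.015, -0.03], 'gripper_force': 0.0, 'opening': 0.085} -0.0187
scene 419.72180225578165 419.72180225578165 265.22719689196566 193.01842269348688
[[-0.3531, 0.7503, -0.5589, 1.1148], [0.9356, 0.2821, -0.2124, 0.1833], [-0.0016, -0.5979, -0.8016, 0.8809], [0.0, 0.0, 0.0, 1.0]]
top 400.2104053592756 400.2104053592756 264.44306812911606 198.28077306756666
[[0.0169, -0.9824, 0.186, 0.3017], [-0.9997, -0.02, -0.0146, -0.027], [0.0181, -0.1857, -0.9824, 1.3187], [0.0, 0.0, 0.0, 1.0]]
wrist 297.05795382308213 297.05795382308213 251.6638072659123 194.7076018717002
[[0.2682, -0.9253, -0.2679, 0.2431], [-0.9633, -0.2583, -0.0723, -0.6061], [-0.0023, 0.2775, -0.9607, 0.3734], [0.0, 0.0, 0.0, 1.0]]
```

View pics/top0.png

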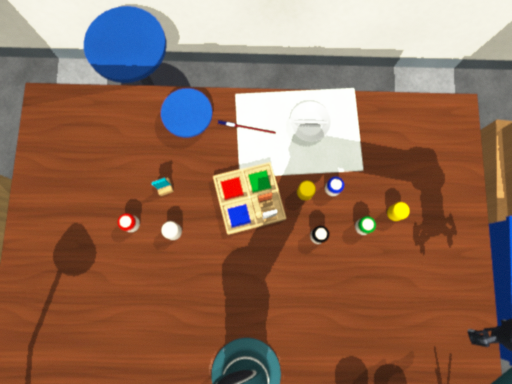

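View pics/scene0.png

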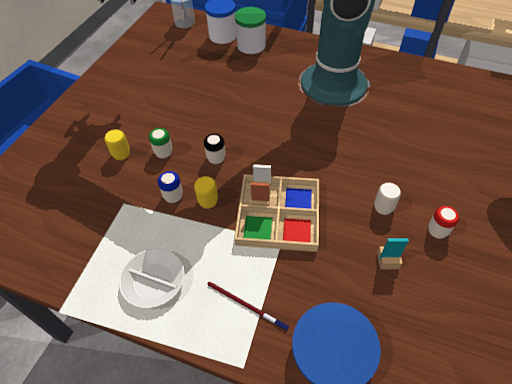

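Top view: candidates are red ring (127,222), plain (171,230), tile (162,186), crate (249,198), blue ring (336,186), black ring (319,234) and green ring (366,225). The yellow look-alikes are at (307,190) and (399,211). The blue discs at (187,112) and (125,45) and the paper items are clutter. The ringed cream pots fit the description; I'll confirm this in an enlarged crop.

Run:
```python
import cv2,numpy as np
a=cv2.imread("pics/top0.png");b=cv2.imread("pics/scene0.png")
A=cv2.resize(a[155:255,110:290],None,fx=4,fy=4,interpolation=cv2.INTER_CUBIC)[:300,:720]
x=cv2.resize(a[155:250,110:420],(800,245),interpolation=cv2.INTER_CUBIC)
y=cv2.resize(b[115:270,95:475],(800,326),interpolation=cv2.INTER_CUBIC)
cv2.imwrite("pics/crop1.png",np.vstack([x,y]))
```

```text
(no output)
```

View pics/crop1.png

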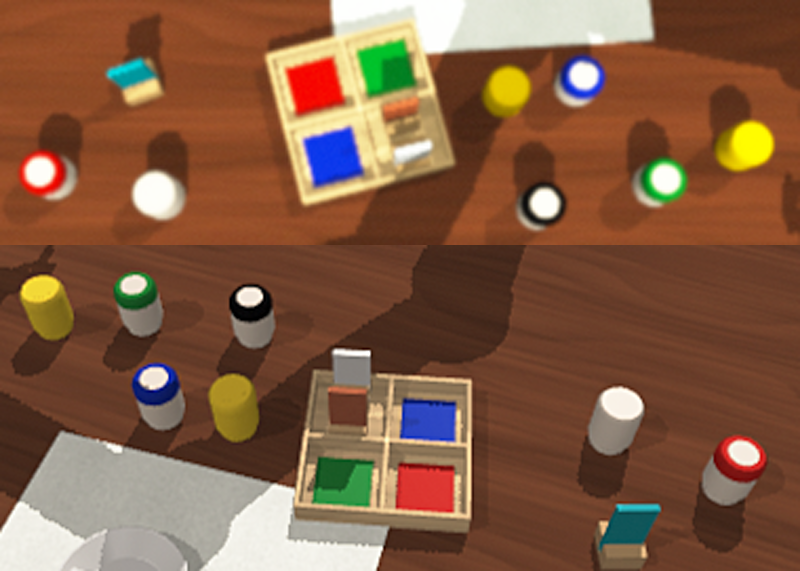

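The crop confirms blue, green, red, black and plain pots as listed. The yellow ones have no ring and are left alone. In both views the rack (white and terracotta tiles) is the lower-right cell of the crate in the top view.

```bash
cat > h.py <<'E'
import cv2,numpy as np
H={'red':[(0,8),(172,180)],'green':[(50,75)],'blue':[(110,128)],'turq':[(85,100)]}
def mask(img,c,s=110,v=40):
    h=cv2.cvtColor(img,cv2.COLOR_RGB2HSV);m=0
    for a,b in H[c]: m=m|cv2.inRange(h,(a,s,v),(b,255,255))
    return m
def ray(c,uv):
    u=np.atleast_2d(uv).astype(float);T=np.array(c["cam_to_world"])
    d=np.c_[(u[:,0]-c["cx"])/c["fx"],(u[:,1]-c["cy"])/c["fy"],np.ones(len(u))]@T[:3,:3].T
    return T[:3,3],d/np.linalg.norm(d,axis=1)[:,None]
def plane(c,uv,z):
    o,d=ray(c,uv);return o+d*((z-o[2])/d[:,2])[:,None]
def tri(obs):
    A=0;b=0;P=[]
    for c,uv in obs:
        o,d=ray(c,uv);d=d[0];M=np.eye(3)-np.outer(d,d);A=A+M;b=b+M@o;P.append((o,M))
    x=np.linalg.solve(A,b);return x,[1e3*np.linalg.norm(M@(x-o)) for o,M in P]
def holes(m,amin=20):
    cs,h=cv2.findContours(m,cv2.RETR_CCOMP,cv2.CHAIN_APPROX_NONE);o=[]
    for k,q in enumerate(cs):
        if h[0][k][3]>=0 and cv2.contourArea(q)>=amin:
            M=cv2.moments(q);o.append((M['m10']/M['m00'],M['m01']/M['m00'],M['m00']))
    return o
def blobs(m,amin=30):
    cs,_=cv2.findContours(m,cv2.RETR_EXTERNAL,cv2.CHAIN_APPROX_NONE)
    return sorted([(cv2.minAreaRect(q),cv2.contourArea(q),q) for q in cs if cv2.contourArea(q)>=amin],key=lambda t:-t[1])
E
python3 - <<'E'
from station import status,optics
from h import *
C={n:optics.capture(n) for n in("top","scene")}
for col in("red","green","blue"):
    hs={n:holes(mask(C[n]["img"],col)) for n in C}
    print(col,{n:np.round(v,1).tolist() for n,v in hs.items()})
    if all(len(v)==1 for v in hs.values()):
        x,e=tri([(C[n],hs[n][0][:2]) for n in C]);print("  tri",x.round(4),np.round(e,1))
    for n in C:
        for rct,a,q in blobs(mask(C[n]["img"],col))[:4]:
            if a<2500: print("  blob",n,np.round(rct[0],1),np.round(rct[1],1),round(rct[2],1),a, plane(C[n],rct[0],.009).round(4).tolist())
for n in C:
    for rct,a,q in blobs(mask(C[n]["img"],"turq"))[:2]: print("turq",n,cv2.approxPolyDP(q,2,True).reshape(-1,2).tolist(),a)
E
```

```text
red {'top': [[125.0, 221.0, 116.0]], 'scene': [[447.8, 213.6, 160.5]]}
  tri [0.4568 0.3871 0.0717] [1. 1.]
  blob top [231.8 188.1] [18.9 19.4] 76.0 326.0 [[0.5821, 0.0633, 0.009]]
  blob top [126.  221.5] [19. 18.] 90.0 271.5 [[0.463, 0.4055, 0.009]]
  blob scene [296.8 229.9] [27.8 22.3] 3.6 567.5 [[0.5843, 0.0636, 0.009]]
  blob scene [446.5 216. ] [22. 25.] 90.0 429.0 [[0.4147, 0.3996, 0.009]]
  blob scene [259.5 191.5] [17. 17.] 90.0 247.0 [[0.5074, -0.0634, 0.009]]
  blob scene [235.5 298.9] [64.4  5.4] 28.8 181.0 [[0.7992, -0.0068, 0.009]]
green {'top': [[367.6, 224.0, 124.5]], 'scene': [[157.9, 133.5, 121.0]]}
  tri [ 0.4626 -0.3734  0.0686] [0.8 0.8]
  blob top [259.3 181.1] [18.2 18.4] 76.0 303.0 [[0.6081, -0.0281, 0.009]]
  blob top [366.5 224. ] [16. 17.] 90.0 207.5 [[0.4699, -0.3854, 0.009]]
  blob scene [257.4 227.2] [26.5 21.6] 3.8 523.5 [[0.6108, -0.0288, 0.009]]
  blob scene [250.   16.5] [19. 30.] 90.0 468.5 [[-0.2512, -0.3953, 0.009]]
  blob scene [158.5 136. ] [16. 19.] 90.0 253.5 [[0.4231, -0.4085, 0.009]]
blue {'top': [[335.9, 183.8, 118.0]], 'scene': [[167.5, 
[... 446 characters left out ...]
   41.8] [27.9 24.7] 12.1 550.5 [[-0.3047, 0.2129, 0.009]]
  blob scene [426.9   7.7] [28.9 21.1] 10.6 447.5 [[-0.5476, 0.2212, 0.009]]
turq top [[213, 365], [214, 383], [222, 376], [222, 369], [229, 360], [237, 355], [250, 354], [265, 364], [269, 371], [270, 383], [278, 383], [279, 379], [274, 354], [269, 352], [269, 348], [252, 339], [240, 339], [228, 344], [226, 349], [217, 355]] 1238.5
turq top [[226, 373], [243, 368], [255, 368], [259, 372], [256, 376], [243, 383], [265, 383], [263, 371], [252, 361], [239, 361]] 364.0
turq scene [[407, 238], [388, 238], [380, 259], [381, 256], [399, 256], [408, 241]] 348.5
turq scene [[373, 0], [368, 11], [353, 21], [367, 13], [369, 15], [362, 34]] 40.5
```

The pads give a crate centre near (0.549, 0.005), yaw about 0.27 and the rack near (0.516, -0.053). First I hover over the green pot and check it with the wrist camera.

Request:
apply_moves(targets=[{"linear":[3.46,-1.66,0],"angular":[0,0,0],"jaw":0.82},{"linear":[3.46,-1.66,0],"angular":[0,0,0],"jaw":0.82},{"linear":[3.46,-1.66,0],"angular":[0,0,0],"jaw":0.82},{"linear":[3.46,-1.66,0],"angular":[0,0,0],"jaw":0.82},{"linear":[3.46,-1.66,0],"angular":[0,0,0],"jaw":0.82}], newtons=40)

```text
time_s: 0.67
position: [0.3199, -0.4984, 0.2313]
tcp_rot: [3.141, -0.0, 0.271]
contact_force: [1.1, -0.7, -0.5]
opening: 0.0702
gripper_force: 0.0
```

Request:
apply_moves(targets=[{"linear":[3.46,-1.66,0],"angular":[0,0,0],"jaw":0.82},{"linear":[3.46,-1.66,0],"angular":[0,0,0],"jaw":0.82},{"linear":[3.46,-1.66,0],"angular":[0,0,0],"jaw":0.82},{"linear":[3.46,-1.66,0],"angular":[0,0,0],"jaw":0.82},{"linear":[3.46,-1.66,0],"angular":[0,0,0],"jaw":0.82}])

```text
time_s: 1.08
position: [0.4643, -0.372, 0.2314]
tcp_rot: [3.141, 0.0, 0.272]
contact_force: [-0.1, -1.5, -0.4]
opening: 0.07
gripper_force: 0.0
```

Request:
apply_moves(targets=[{"linear":[0,0,0],"angular":[0,0,0],"jaw":0.82},{"linear":[0,0,0],"angular":[0,0,0],"jaw":0.82}])

```text
time_s: 1.25
position: [0.4654, -0.3708, 0.2312]
tcp_rot: [-3.141, -0.001, 0.277]
contact_force: [-0.8, 0.2, -1.1]
opening: 0.0702
gripper_force: 0.0
```

```bash
cat > go.py <<'E'
from station import status,optics
from h import *
def togo(xy,z,yaw=None,s=None):
    s=s or status.sense();p=s["position"];w=s["tcp_rot"][2]
    d=np.array([xy[0]-p[0],xy[1]-p[1]])
    print("togo cm tool:",np.round(100*np.array([d[0]*np.cos(w)+d[1]*np.sin(w),d[0]*np.sin(w)-d[1]*np.cos(w),p[2]-z]),2), "pos",np.round(p,4),"yaw",round(w,4), "turn(tool z,deg)",None if yaw is None else round(np.degrees(w-yaw),2))
def pot(col,ref,near=.04):
    """ring hole triangulated from wrist+top+scene, near ref xy"""
    ob=[]
    for n in("wrist","top","scene"):
        c=optics.capture(n)
        for h in holes(mask(c["img"],col)):
            p=plane(c,h[:2],.072)[0]
            if np.hypot(*(p[:2]-ref))<near: ob.append((c,h[:2]));print(n,np.round(h,1),p.round(4)[:2])
    if len(ob)>1: x,e=tri(ob);print(col,"tri",x.round(4),np.round(e,1))
E
python3 - <<'E'
from go import *
c=optics.capture("wrist");cv2.imwrite("pics/w1.png",c["img"][:,:,::-1])
pot("green",(.4626,-.3734)); togo((.4626,-.3734),.03)
E
```

```text
wrist [251.2 180.1 863.5] [ 0.4632 -0.3716]
scene [157.9 133.5 122. ] [ 0.4656 -0.3718]
green tri [ 0.4635 -0.3723  0.0704] [0.9 0.9]
togo cm tool: [ 0.12 -0.12 20.11] pos [ 0.4618 -0.3749  0.2311] yaw 0.2689 turn(tool z,deg) None
```

View pics/w1.png

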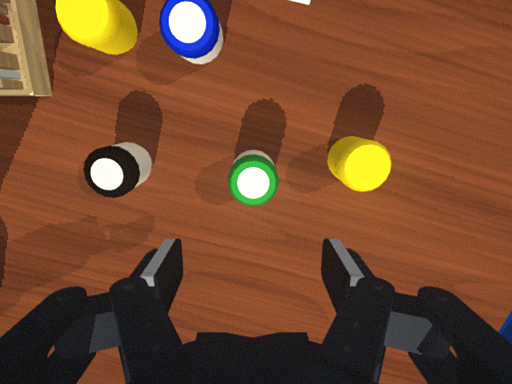

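Wrist view: green ring at (251,180) lies between the black pot (107,172) and a yellow look-alike (360,163), with clearance to both. Three-view position (0.4635, -0.372), top at 0.070. I descend and grip.

Request:
apply_moves(targets=[{"linear":[0.1,-0.1,4.1],"angular":[0,0,0],"jaw":0.82},{"linear":[0,0,4.1],"angular":[0,0,0],"jaw":0.82},{"linear":[0,0,4.1],"angular":[0,0,0],"jaw":0.82},{"linear":[0,0,4.1],"angular":[0,0,0],"jaw":0.82},{"linear":[0,0,2.1],"angular":[0,0,0],"jaw":0.82}])

```text
time_s: 1.87
position: [0.4601, -0.372, 0.0417]
tcp_rot: [-3.137, 0.004, 0.269]
contact_force: [0.0, 0.8, -0.4]
opening: 0.0701
gripper_force: 0.0
```

Request:
apply_moves(targets=[{"linear":[0,0,2.0],"angular":[0,0,0],"jaw":0.82},{"linear":[0,0,0],"angular":[0,0,0],"jaw":0.82},{"linear":[0,0,0],"angular":[0,0,0],"jaw":0.5},{"linear":[0,0,0],"angular":[0,0,0],"jaw":0.5},{"linear":[0,0,0],"angular":[0,0,0],"jaw":0.5}])

```text
time_s: 2.28
position: [0.4644, -0.3733, 0.0279]
tcp_rot: [3.139, -0.001, 0.271]
contact_force: [0.5, 0.7, -2.6]
opening: 0.0534
gripper_force: 42.2
```

Request:
apply_moves(targets=[{"linear":[0,0,0],"angular":[0,0,0],"jaw":0.5},{"linear":[0,0,0],"angular":[0,0,0],"jaw":0.5},{"linear":[0,0,0],"angular":[0,0,0],"jaw":0.5}])

```text
time_s: 2.53
position: [0.4642, -0.3724, 0.027]
tcp_rot: [3.141, -0.001, 0.272]
contact_force: [0.1, 0.4, -1.8]
opening: 0.0535
gripper_force: 42.3
```

Request:
apply_moves(targets=[{"linear":[0,0,-2],"angular":[0,0,0],"jaw":0.5},{"linear":[0,0,-3.5],"angular":[0,0,0],"jaw":0.5},{"linear":[0,0,-3.5],"angular":[0,0,0],"jaw":0.5},{"linear":[0,0,-3.5],"angular":[0,0,0],"jaw":0.5},{"linear":[0,0,-3.5],"angular":[0,0,0],"jaw":0.5}])

```text
time_s: 2.95
position: [0.4636, -0.3719, 0.1881]
tcp_rot: [-3.142, 0.0, 0.272]
contact_force: [0.2, -0.8, -1.5]
opening: 0.0527
gripper_force: 43.0
```

Request:
apply_moves(targets=[{"linear":[2.31,-2.93,0],"angular":[0,0,0],"jaw":0.5},{"linear":[2.31,-2.93,0],"angular":[0,0,0],"jaw":0.5},{"linear":[2.31,-2.93,0],"angular":[0,0,0],"jaw":0.5},{"linear":[2.31,-2.93,0],"angular":[0,0,0],"jaw":0.5},{"linear":[2.31,-2.93,0],"angular":[0,0,0],"jaw":0.5}])

```text
time_s: 3.37
position: [0.5361, -0.1984, 0.1868]
tcp_rot: [3.141, -0.0, 0.271]
contact_force: [1.0, 0.8, -2.3]
opening: 0.0534
gripper_force: 43.0
```

Request:
apply_moves(targets=[{"linear":[2.31,-2.93,0],"angular":[0,0,0],"jaw":0.5},{"linear":[2.31,-2.93,0],"angular":[0,0,0],"jaw":0.5},{"linear":[2.31,-2.93,0],"angular":[0,0,0],"jaw":0.5},{"linear":[2.31,-2.93,0],"angular":[0,0,0],"jaw":0.5},{"linear":[2.31,-2.93,0],"angular":[0,0,0],"jaw":0.5}])

```text
time_s: 3.78
position: [0.6081, -0.0262, 0.1866]
tcp_rot: [3.141, -0.0, 0.272]
contact_force: [0.3, -1.3, -1.7]
opening: 0.0533
gripper_force: 43.0
```

Request:
apply_moves(targets=[{"linear":[0,0,0],"angular":[0,0,0],"jaw":0.5},{"linear":[0,0,0],"angular":[0,0,0],"jaw":0.5}])

```text
time_s: 3.95
position: [0.6081, -0.0242, 0.1863]
tcp_rot: [-3.14, -0.0, 0.278]
contact_force: [-0.2, -1.2, -2.2]
opening: 0.0533
gripper_force: 43.1
```

Run:
```python
from go import *
c=optics.capture("wrist");cv2.imwrite("pics/w2.png",c["img"][:,:,::-1])
for col in("red","green","blue"):
    for rct,a,q in blobs(mask(c["img"],col),300)[:3]: print(col,np.round(rct[0],1),np.round(rct[1],1),round(rct[2],1),a,plane(c,rct[0],.009).round(4).tolist())
togo((.6085,-.0283),.036)
```

```text
red [169. 175.] [58. 64.] 90.0 3448.0 [[0.5845, 0.0648, 0.009]]
green [251.5 275.5] [111. 133.] 90.0 7353.5 [[0.4892, -0.0568, 0.009]]
green [256.5 175.5] [57. 61.] 90.0 2875.0 [[0.6104, -0.028, 0.009]]
blue [482.5 269.5] [57. 53.] 0.0 1563.5 [[0.5739, -0.3229, 0.009]]
blue [174.5 250.5] [43. 55.] 90.0 989.0 [[0.4963, 0.0403, 0.009]]
togo cm tool: [ 0.05  0.15 15.02] pos [ 0.6076 -0.027   0.1862] yaw 0.274 turn(tool z,deg) None
```

View pics/w2.png

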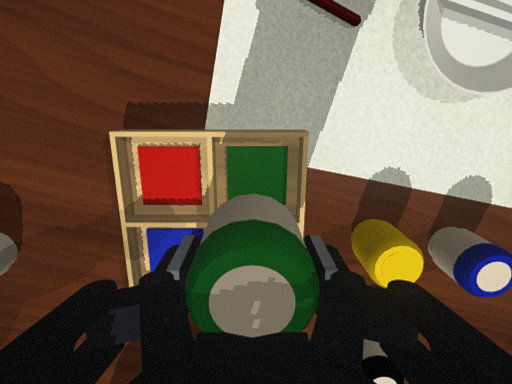

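Wrist view: the held green pot sits in front of the green pad (256,175), with the red pad at (169,175) and the blue pad partly hidden at (174,250). The pads are square to the image, so the tool yaw already matches the crate.

Request:
apply_moves(targets=[{"linear":[0.1,0.12,3.5],"angular":[0,0,0],"jaw":0.5},{"linear":[0,0,3.5],"angular":[0,0,0],"jaw":0.5},{"linear":[0,0,3.5],"angular":[0,0,0],"jaw":0.5},{"linear":[0,0,2.5],"angular":[0,0,0],"jaw":0.5},{"linear":[0,0,1.0],"angular":[0,0,0],"jaw":0.5}])

```text
time_s: 4.42
position: [0.6057, -0.0312, 0.0423]
tcp_rot: [-3.141, 0.007, 0.269]
contact_force: [-0.1, 0.4, -2.7]
opening: 0.053
gripper_force: 43.0
```

Request:
apply_moves(targets=[{"linear":[0,0,0.4],"angular":[0,0,0],"jaw":0.5},{"linear":[0,0,0.3],"angular":[0,0,0],"jaw":0.5},{"linear":[0,0,0.2],"angular":[0,0,0],"jaw":0.5},{"linear":[0,0,0],"angular":[0,0,0],"jaw":0.5},{"linear":[0,0,0],"angular":[0,0,0],"jaw":0.5}])

```text
time_s: 4.83
position: [0.6101, -0.0289, 0.0387]
tcp_rot: [3.141, -0.002, 0.272]
contact_force: [0.2, -0.3, -2.9]
opening: 0.053
gripper_force: 43.1
```

Request:
apply_moves(targets=[{"linear":[0,0,0.15],"angular":[0,0,0],"jaw":0.5},{"linear":[0,0,0.1],"angular":[0,0,0],"jaw":0.5},{"linear":[0,0,0],"angular":[0,0,0],"jaw":0.5}])

```text
time_s: 5.08
position: [0.6099, -0.0288, 0.0359]
tcp_rot: [3.141, -0.002, 0.272]
contact_force: [-1.6, 0.3, 4.8]
opening: 0.0532
gripper_force: 43.5
```

Request:
apply_moves(targets=[{"linear":[0,0,0],"angular":[0,0,0],"jaw":0.7},{"linear":[0,0,0],"angular":[0,0,0],"jaw":0.75},{"linear":[0,0,0],"angular":[0,0,0],"jaw":0.75},{"linear":[0,0,0],"angular":[0,0,0],"jaw":0.75},{"linear":[0,0,-0.5],"angular":[0,0,0],"jaw":0.75}])

```text
time_s: 5.5
position: [0.6083, -0.0288, 0.039]
tcp_rot: [-3.141, 0.002, 0.272]
contact_force: [0.1, -0.4, -0.2]
opening: 0.0641
gripper_force: 0.0
```

Request:
apply_moves(targets=[{"linear":[0,0,-2.5],"angular":[0,0,0],"jaw":0.75},{"linear":[0,0,-4],"angular":[0,0,0],"jaw":0.8},{"linear":[0,0,-4],"angular":[0,0,0],"jaw":0.8},{"linear":[0,0,-4],"angular":[0,0,0],"jaw":0.8},{"linear":[0,0,0],"angular":[0,0,0],"jaw":0.8}])

```text
time_s: 5.92
position: [0.6141, -0.0284, 0.1939]
tcp_rot: [3.137, -0.014, 0.272]
contact_force: [0.9, 1.2, 0.7]
opening: 0.0685
gripper_force: 0.0
```

Run:
```python
from go import *
pot("green",(.609,-.028)); pot("blue",(.5903,-.2745)); togo((.591,-.2735),.19)
```

```text
wrist [ 250.3  197.7 1124. ] [ 0.6078 -0.0286]
wrist [250.2 165.5 333. ] [ 0.6369 -0.0205]
scene [257.  210.7 175. ] [ 0.6056 -0.0308]
green tri [ 0.635  -0.0201  0.1237] [13.3 10.4  3.7]
wrist [490.  274.9 891.5] [ 0.5904 -0.2741]
top [335.9 183.8 117. ] [ 0.5895 -0.2737]
scene [167.4 177.9 145.5] [ 0.5921 -0.274 ]
blue tri [ 0.5903 -0.2747  0.0705] [0.7 0.8 0.8]
togo cm tool: [-8.2  23.11 -0.69] pos [ 0.608  -0.0288  0.1831] yaw 0.2718 turn(tool z,deg) None
```

Request:
apply_moves(targets=[{"linear":[-1.39,3.86,0],"angular":[0,0,0],"jaw":0.8},{"linear":[-1.39,3.86,0],"angular":[0,0,0],"jaw":0.8},{"linear":[-1.39,3.86,0],"angular":[0,0,0],"jaw":0.8},{"linear":[-1.39,3.86,0],"angular":[0,0,0],"jaw":0.8},{"linear":[-1.39,3.86,0],"angular":[0,0,0],"jaw":0.8}])

```text
time_s: 6.63
position: [0.5928, -0.2349, 0.1831]
tcp_rot: [-3.14, 0.002, 0.272]
contact_force: [1.1, 0.2, -0.5]
opening: 0.0684
gripper_force: 0.0
```

Request:
apply_moves(targets=[{"linear":[-1.39,3.86,0],"angular":[0,0,0],"jaw":0.8},{"linear":[0,0,0],"angular":[0,0,0],"jaw":0.8},{"linear":[0,0,0],"angular":[0,0,0],"jaw":0.8},{"linear":[0,0,0],"angular":[0,0,0],"jaw":0.8}])

```text
time_s: 6.97
position: [0.5903, -0.2735, 0.1832]
tcp_rot: [-3.139, 0.002, 0.272]
contact_force: [-0.6, 0.1, 0.2]
opening: 0.068
gripper_force: 0.0
```

Run:
```python
from go import *
c=optics.capture("wrist");cv2.imwrite("pics/w3.png",c["img"][:,:,::-1])
pot("blue",(.5903,-.2742)); togo((.5904,-.2742),.027)
```

```text
wrist [ 253.8  193.1 1146. ] [ 0.5905 -0.2735]
scene [167.4 177.9 145.5] [ 0.5921 -0.274 ]
blue tri [ 0.5909 -0.274   0.0712] [0.8 0.8]
togo cm tool: [-0.14  0.17 15.75] pos [ 0.5913 -0.2722  0.1845] yaw 0.2746 turn(tool z,deg) None
```

View pics/w3.png

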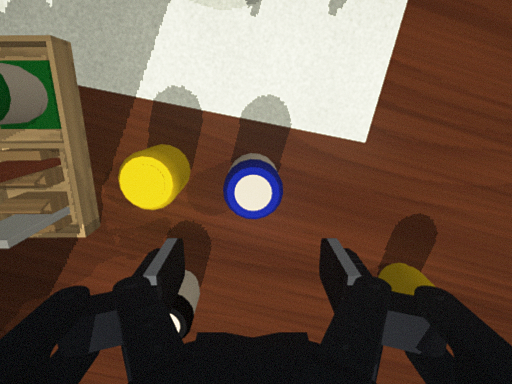

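Wrist view: blue ring at (254,193) with yellow on the left at (155,177), leaving about 12 mm clearance for the finger.

Request:
apply_moves(targets=[{"linear":[-0.05,0.1,4],"angular":[0,0,0],"jaw":0.8},{"linear":[0,0,4],"angular":[0,0,0],"jaw":0.8},{"linear":[0,0,4],"angular":[0,0,0],"jaw":0.8},{"linear":[0,0,2.7],"angular":[0,0,0],"jaw":0.8},{"linear":[0,0,1],"angular":[0,0,0],"jaw":0.8}])

```text
time_s: 7.58
position: [0.5879, -0.2728, 0.023]
tcp_rot: [-3.137, 0.006, 0.274]
contact_force: [-1.2, 0.8, -0.0]
opening: 0.0683
gripper_force: 0.0
```

Request:
apply_moves(targets=[{"linear":[0,0,0],"angular":[0,0,0],"jaw":0.8},{"linear":[0,0,0],"angular":[0,0,0],"jaw":0.5},{"linear":[0,0,0],"angular":[0,0,0],"jaw":0.5},{"linear":[0,0,0],"angular":[0,0,0],"jaw":0.5},{"linear":[0,0,0],"angular":[0,0,0],"jaw":0.5}])

```text
time_s: 8.0
position: [0.5917, -0.2758, 0.0296]
tcp_rot: [3.14, -0.002, 0.272]
contact_force: [0.4, -0.4, -1.5]
opening: 0.0522
gripper_force: 42.1
```

Request:
apply_moves(targets=[{"linear":[0,0,0],"angular":[0,0,0],"jaw":0.5},{"linear":[0,0,0],"angular":[0,0,0],"jaw":0.5}])

```text
time_s: 8.17
position: [0.5916, -0.2758, 0.0295]
tcp_rot: [3.14, -0.002, 0.272]
contact_force: [-1.2, 1.3, 6.4]
opening: 0.0526
gripper_force: 42.9
```

Request:
apply_moves(targets=[{"linear":[0,0,-2],"angular":[0,0,0],"jaw":0.5},{"linear":[0,0,-3.5],"angular":[0,0,0],"jaw":0.5},{"linear":[0,0,-3.5],"angular":[0,0,0],"jaw":0.5},{"linear":[0,0,-3.5],"angular":[0,0,0],"jaw":0.5},{"linear":[0,0,-3.5],"angular":[0,0,0],"jaw":0.5}])

```text
time_s: 8.58
position: [0.5902, -0.2753, 0.1894]
tcp_rot: [-3.141, 0.0, 0.272]
contact_force: [0.2, 0.3, -1.4]
opening: 0.053
gripper_force: 42.5
```

Request:
apply_moves(targets=[{"linear":[-0.145,-3.66,0],"angular":[0,0,0],"jaw":0.5},{"linear":[-0.145,-3.66,0],"angular":[0,0,0],"jaw":0.5},{"linear":[-0.145,-3.66,0],"angular":[0,0,0],"jaw":0.5},{"linear":[-0.145,-3.66,0],"angular":[0,0,0],"jaw":0.5},{"linear":[-0.145,-3.66,0],"angular":[0,0,0],"jaw":0.5}])

```text
time_s: 9.0
position: [0.5335, -0.0996, 0.188]
tcp_rot: [3.141, -0.0, 0.271]
contact_force: [0.5, 0.8, -0.9]
opening: 0.0524
gripper_force: 42.7
```

Request:
apply_moves(targets=[{"linear":[-0.145,-3.66,0],"angular":[0,0,0],"jaw":0.5},{"linear":[-0.145,-3.66,0],"angular":[0,0,0],"jaw":0.5},{"linear":[-0.145,-3.66,0],"angular":[0,0,0],"jaw":0.5},{"linear":[-0.145,-3.66,0],"angular":[0,0,0],"jaw":0.5},{"linear":[0,0,0],"angular":[0,0,0],"jaw":0.5}])

```text
time_s: 9.42
position: [0.4871, 0.0461, 0.1882]
tcp_rot: [-3.138, -0.0, 0.282]
contact_force: [0.4, 0.6, -2.0]
opening: 0.0524
gripper_force: 42.7
```

Request:
apply_moves(targets=[{"linear":[0,0,0],"angular":[0,0,0],"jaw":0.5},{"linear":[0,0,0],"angular":[0,0,0],"jaw":0.5}])

```text
time_s: 9.58
position: [0.4898, 0.0379, 0.188]
tcp_rot: [3.141, -0.0, 0.272]
contact_force: [0.1, -0.7, -1.7]
opening: 0.0525
gripper_force: 42.7
```

Run:
```python
from go import *
c=optics.capture("wrist");cv2.imwrite("pics/w4.png",c["img"][:,:,::-1])
for rct,a,q in blobs(mask(c["img"],"blue"),300)[:3]: print(np.round(rct[0],1),np.round(rct[1],1),round(rct[2],1),a,plane(c,rct[0],.009).round(4).tolist())
togo((.491,.0385),.038)
```

```text
[252. 277.] [112. 130.] 90.0 7178.0 [[0.368, 0.0043, 0.009]]
[253.  173.5] [57. 60.] 90.0 3042.0 [[0.4929, 0.038, 0.009]]
togo cm tool: [ 0.13 -0.09 14.98] pos [0.49   0.0373 0.1878] yaw 0.2702 turn(tool z,deg) None
```

View pics/w4.png

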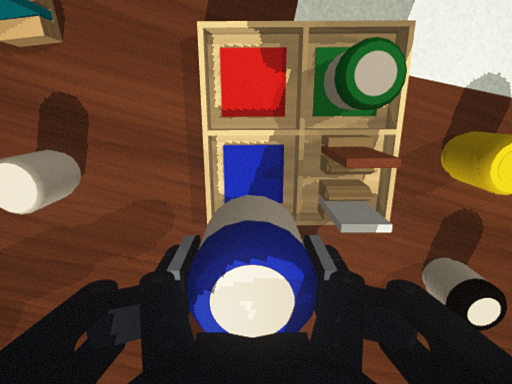

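Wrist view: green stands on its pad at (365,75). Blue is held over the blue pad (253,173). The empty slot lies between the terracotta (360,155) and white (350,215) tiles.

Request:
apply_moves(targets=[{"linear":[0.1,-0.05,3.5],"angular":[0,0,0],"jaw":0.5},{"linear":[0,0,3.5],"angular":[0,0,0],"jaw":0.5},{"linear":[0,0,3.5],"angular":[0,0,0],"jaw":0.5},{"linear":[0,0,2.7],"angular":[0,0,0],"jaw":0.5},{"linear":[0,0,1.0],"angular":[0,0,0],"jaw":0.5}])

```text
time_s: 10.05
position: [0.4883, 0.0371, 0.0421]
tcp_rot: [-3.141, 0.006, 0.269]
contact_force: [-1.4, -0.1, -2.7]
opening: 0.0526
gripper_force: 42.7
```

Request:
apply_moves(targets=[{"linear":[0,0,0.3],"angular":[0,0,0],"jaw":0.5},{"linear":[0,0,0.2],"angular":[0,0,0],"jaw":0.5},{"linear":[0,0,0.2],"angular":[0,0,0],"jaw":0.5},{"linear":[0,0,0],"angular":[0,0,0],"jaw":0.5},{"linear":[0,0,0],"angular":[0,0,0],"jaw":0.5}])

```text
time_s: 10.47
position: [0.4916, 0.0391, 0.04]
tcp_rot: [3.141, -0.002, 0.271]
contact_force: [0.8, 0.5, -1.7]
opening: 0.0528
gripper_force: 42.7
```

Request:
apply_moves(targets=[{"linear":[0,0,0.15],"angular":[0,0,0],"jaw":0.5},{"linear":[0,0,0],"angular":[0,0,0],"jaw":0.5},{"linear":[0,0,0],"angular":[0,0,0],"jaw":0.5}])

```text
time_s: 10.72
position: [0.4916, 0.0393, 0.0385]
tcp_rot: [3.141, -0.002, 0.272]
contact_force: [-0.4, 0.2, 6.1]
opening: 0.0526
gripper_force: 43.5
```

Request:
apply_moves(targets=[{"linear":[0,0,0],"angular":[0,0,0],"jaw":0.7},{"linear":[0,0,0],"angular":[0,0,0],"jaw":0.75},{"linear":[0,0,0],"angular":[0,0,0],"jaw":0.75},{"linear":[0,0,0],"angular":[0,0,0],"jaw":0.75},{"linear":[0,0,-0.5],"angular":[0,0,0],"jaw":0.75}])

```text
time_s: 11.13
position: [0.4898, 0.0391, 0.0417]
tcp_rot: [-3.141, 0.002, 0.272]
contact_force: [-0.1, 0.0, 0.0]
opening: 0.0639
gripper_force: 0.0
```

Request:
apply_moves(targets=[{"linear":[0,0,-2.5],"angular":[0,0,0],"jaw":0.75},{"linear":[0,0,-4],"angular":[0,0,0],"jaw":0.8},{"linear":[0,0,-4],"angular":[0,0,0],"jaw":0.8},{"linear":[0,0,-4],"angular":[0,0,0],"jaw":0.8},{"linear":[0,0,0],"angular":[0,0,0],"jaw":0.8}])

```text
time_s: 11.55
position: [0.495, 0.0401, 0.195]
tcp_rot: [3.139, -0.013, 0.272]
contact_force: [1.2, -0.5, -0.1]
opening: 0.0681
gripper_force: 0.0
```

Request:
apply_moves(targets=[{"linear":[0.66,-3.83,0],"angular":[0,0,0],"jaw":0.8},{"linear":[0.66,-3.83,0],"angular":[0,0,0],"jaw":0.8},{"linear":[0.66,-3.83,0],"angular":[0,0,0],"jaw":0.8},{"linear":[0.66,-3.83,0],"angular":[0,0,0],"jaw":0.8},{"linear":[0.66,-3.83,0],"angular":[0,0,0],"jaw":0.8}])

```text
time_s: 11.97
position: [0.4705, 0.2341, 0.1877]
tcp_rot: [3.141, -0.001, 0.271]
contact_force: [1.0, 0.1, 0.3]
opening: 0.0679
gripper_force: 0.0
```

Run:
```python
from go import *
c=optics.capture("wrist");cv2.imwrite("pics/w5.png",c["img"][:,:,::-1])
for rct,a,q in blobs(mask(c["img"],"turq",80),100)[:2]: print("turq",cv2.approxPolyDP(q,2,True).reshape(-1,2).tolist(),a)
pot("red",(.457,.387)); togo((.457,.387),.19)
```

```text
turq [[253, 27], [193, 32], [193, 42], [208, 60], [253, 55]] 1613.5
wrist [  93.5  159.6 1183.5] [0.457  0.3873]
scene [447.8 213.6 160.5] [0.4573 0.386 ]
red tri [0.4575 0.3863 0.0728] [0.5 0.5]
togo cm tool: [  2.88 -15.12  -0.28] pos [0.4703 0.2336 0.1872] yaw 0.2748 turn(tool z,deg) None
```

View pics/w5.png

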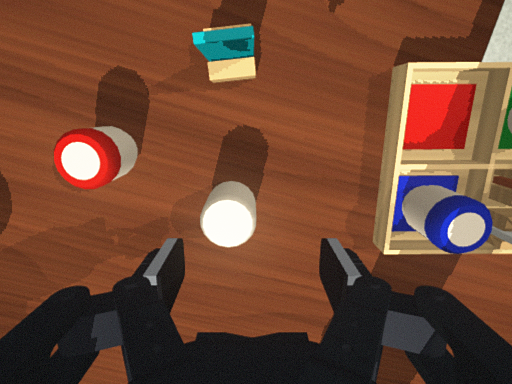

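Wrist view: blue stands on its pad, the red ring is at (94,160), the plain pot at (228,215), and the tile in its holder at (225,40).

Request:
apply_moves(targets=[{"linear":[0.72,-3.78,0],"angular":[0,0,0],"jaw":0.8},{"linear":[0.72,-3.78,0],"angular":[0,0,0],"jaw":0.8},{"linear":[0.72,-3.78,0],"angular":[0,0,0],"jaw":0.8},{"linear":[0.72,-3.78,0],"angular":[0,0,0],"jaw":0.8},{"linear":[0,0,0],"angular":[0,0,0],"jaw":0.8}])

```text
time_s: 12.58
position: [0.4559, 0.3927, 0.1877]
tcp_rot: [-3.136, -0.001, 0.278]
contact_force: [-1.4, 0.7, 1.0]
opening: 0.0687
gripper_force: 0.0
```

Request:
apply_moves(targets=[{"linear":[0,0,0],"angular":[0,0,0],"jaw":0.8},{"linear":[0,0,0],"angular":[0,0,0],"jaw":0.8},{"linear":[0,0,0],"angular":[0,0,0],"jaw":0.8}])

```text
time_s: 12.83
position: [0.4592, 0.3833, 0.187]
tcp_rot: [3.14, 0.0, 0.268]
contact_force: [0.3, -0.5, 0.7]
opening: 0.0684
gripper_force: 0.0
```

Run:
```python
from go import *
pot("red",(.457,.387)); togo((.457,.387),.028)
```

```text
wrist [ 248.   192.7 1107. ] [0.4571 0.3867]
scene [447.8 213.6 160.5] [0.4573 0.386 ]
red tri [0.4568 0.3864 0.0712] [0.2 0.2]
togo cm tool: [-0.11 -0.33 15.94] pos [0.459  0.3841 0.1874] yaw 0.2691 turn(tool z,deg) None
```

Request:
apply_moves(targets=[{"linear":[-0.1,-0.22,4],"angular":[0,0,0],"jaw":0.8},{"linear":[0,0,4],"angular":[0,0,0],"jaw":0.8},{"linear":[0,0,4],"angular":[0,0,0],"jaw":0.8},{"linear":[0,0,2.8],"angular":[0,0,0],"jaw":0.8},{"linear":[0,0,1.1],"angular":[0,0,0],"jaw":0.8}])

```text
time_s: 13.4
position: [0.4549, 0.3846, 0.0241]
tcp_rot: [3.138, 0.006, 0.27]
contact_force: [0.0, -0.8, -0.4]
opening: 0.0686
gripper_force: 0.0
```

Request:
apply_moves(targets=[{"linear":[0,0,0],"angular":[0,0,0],"jaw":0.8},{"linear":[0,0,0],"angular":[0,0,0],"jaw":0.5},{"linear":[0,0,0],"angular":[0,0,0],"jaw":0.5},{"linear":[0,0,0],"angular":[0,0,0],"jaw":0.5},{"linear":[0,0,0],"angular":[0,0,0],"jaw":0.5}])

```text
time_s: 13.82
position: [0.4574, 0.3884, 0.03]
tcp_rot: [-3.141, -0.003, 0.272]
contact_force: [-0.3, 0.3, -0.1]
opening: 0.0527
gripper_force: 42.2
```

Request:
apply_moves(targets=[{"linear":[0,0,0],"angular":[0,0,0],"jaw":0.5},{"linear":[0,0,0],"angular":[0,0,0],"jaw":0.5}])

```text
time_s: 13.98
position: [0.4575, 0.3884, 0.0299]
tcp_rot: [-3.141, -0.002, 0.272]
contact_force: [-0.8, -0.5, 7.7]
opening: 0.0526
gripper_force: 42.9
```

Request:
apply_moves(targets=[{"linear":[0,0,-2],"angular":[0,0,0],"jaw":0.5},{"linear":[0,0,-3.5],"angular":[0,0,0],"jaw":0.5},{"linear":[0,0,-3.5],"angular":[0,0,0],"jaw":0.5},{"linear":[0,0,-3.5],"angular":[0,0,0],"jaw":0.5},{"linear":[0,0,-3.5],"angular":[0,0,0],"jaw":0.5}])

```text
time_s: 14.4
position: [0.4561, 0.3875, 0.1899]
tcp_rot: [3.141, 0.0, 0.272]
contact_force: [-0.0, -0.3, -1.9]
opening: 0.0526
gripper_force: 42.7
```

Request:
apply_moves(targets=[{"linear":[0.39,3.84,0],"angular":[0,0,0],"jaw":0.5},{"linear":[0.39,3.84,0],"angular":[0,0,0],"jaw":0.5},{"linear":[0.39,3.84,0],"angular":[0,0,0],"jaw":0.5},{"linear":[0.39,3.84,0],"angular":[0,0,0],"jaw":0.5},{"linear":[0.39,3.84,0],"angular":[0,0,0],"jaw":0.5}])

```text
time_s: 14.82
position: [0.527, 0.2062, 0.1885]
tcp_rot: [3.141, -0.0, 0.272]
contact_force: [1.4, -0.1, -1.6]
opening: 0.0527
gripper_force: 42.8
```

Request:
apply_moves(targets=[{"linear":[0.39,3.84,0],"angular":[0,0,0],"jaw":0.5},{"linear":[0.39,3.84,0],"angular":[0,0,0],"jaw":0.5},{"linear":[0.39,3.84,0],"angular":[0,0,0],"jaw":0.5},{"linear":[0.39,3.84,0],"angular":[0,0,0],"jaw":0.5},{"linear":[0,0,0],"angular":[0,0,0],"jaw":0.5}])

```text
time_s: 15.23
position: [0.5857, 0.0535, 0.188]
tcp_rot: [3.136, 0.0, 0.259]
contact_force: [0.1, -2.7, -2.4]
opening: 0.0525
gripper_force: 42.8
```

Request:
apply_moves(targets=[{"linear":[0,0,0],"angular":[0,0,0],"jaw":0.5},{"linear":[0,0,0],"angular":[0,0,0],"jaw":0.5},{"linear":[0,0,0],"angular":[0,0,0],"jaw":0.5}])

```text
time_s: 15.48
position: [0.5825, 0.066, 0.1883]
tcp_rot: [-3.141, 0.0, 0.274]
contact_force: [0.0, 0.6, -0.8]
opening: 0.0528
gripper_force: 42.8
```

Run:
```python
from go import *
c=optics.capture("wrist")
for rct,a,q in blobs(mask(c["img"],"red"),300)[:3]: print(np.round(rct[0],1),np.round(rct[1],1),round(rct[2],1),a,plane(c,rct[0],.009).round(4).tolist())
togo((.5835,.064),.038)
```

```text
[252. 277.] [116. 130.] 90.0 7459.5 [[0.4603, 0.0323, 0.009]]
[255. 175.] [58. 60.] 90.0 2975.5 [[0.5843, 0.0637, 0.009]]
[347.5 252.5] [62.2 22.6] 45.0 444.5 [[0.5232, -0.0687, 0.009]]
togo cm tool: [ 0.04  0.23 15.04] pos [0.5825 0.0661 0.1884] yaw 0.2745 turn(tool z,deg) None
```

Request:
apply_moves(targets=[{"linear":[0.05,0.15,3.5],"angular":[0,0,0],"jaw":0.5},{"linear":[0,0,3.5],"angular":[0,0,0],"jaw":0.5},{"linear":[0,0,3.5],"angular":[0,0,0],"jaw":0.5},{"linear":[0,0,2.7],"angular":[0,0,0],"jaw":0.5},{"linear":[0,0,1.0],"angular":[0,0,0],"jaw":0.5}])

```text
time_s: 15.95
position: [0.5807, 0.064, 0.0423]
tcp_rot: [-3.14, 0.007, 0.274]
contact_force: [-0.1, -0.2, -2.1]
opening: 0.0527
gripper_force: 42.8
```

Request:
apply_moves(targets=[{"linear":[0,0,0.3],"angular":[0,0,0],"jaw":0.5},{"linear":[0,0,0.2],"angular":[0,0,0],"jaw":0.5},{"linear":[0,0,0.15],"angular":[0,0,0],"jaw":0.5},{"linear":[0,0,0],"angular":[0,0,0],"jaw":0.5},{"linear":[0,0,0],"angular":[0,0,0],"jaw":0.5}])

```text
time_s: 16.37
position: [0.5851, 0.0631, 0.0414]
tcp_rot: [3.141, -0.003, 0.272]
contact_force: [-0.6, 0.8, -1.9]
opening: 0.0526
gripper_force: 42.8
```

Request:
apply_moves(targets=[{"linear":[0,0,0.1],"angular":[0,0,0],"jaw":0.5},{"linear":[0,0,0],"angular":[0,0,0],"jaw":0.5},{"linear":[0,0,0],"angular":[0,0,0],"jaw":0.5}])

```text
time_s: 16.62
position: [0.5842, 0.0628, 0.0392]
tcp_rot: [3.141, -0.001, 0.272]
contact_force: [-0.0, 0.3, -1.7]
opening: 0.0525
gripper_force: 42.8
```

Request:
apply_moves(targets=[{"linear":[0,0,0.12],"angular":[0,0,0],"jaw":0.5},{"linear":[0,0,0],"angular":[0,0,0],"jaw":0.5},{"linear":[0,0,0],"angular":[0,0,0],"jaw":0.5}])

```text
time_s: 16.87
position: [0.5843, 0.0629, 0.0389]
tcp_rot: [3.141, -0.001, 0.272]
contact_force: [-2.7, -1.6, 7.5]
opening: 0.0528
gripper_force: 43.7
```

Request:
apply_moves(targets=[{"linear":[0,0,0],"angular":[0,0,0],"jaw":0.7},{"linear":[0,0,0],"angular":[0,0,0],"jaw":0.75},{"linear":[0,0,0],"angular":[0,0,0],"jaw":0.75},{"linear":[0,0,0],"angular":[0,0,0],"jaw":0.75},{"linear":[0,0,-0.5],"angular":[0,0,0],"jaw":0.75}])

```text
time_s: 17.28
position: [0.5832, 0.0628, 0.0417]
tcp_rot: [-3.141, 0.002, 0.272]
contact_force: [0.9, 0.6, 0.4]
opening: 0.0642
gripper_force: 0.0
```

Request:
apply_moves(targets=[{"linear":[0,0,-2.5],"angular":[0,0,0],"jaw":0.75},{"linear":[0,0,-4],"angular":[0,0,0],"jaw":0.8},{"linear":[0,0,-4],"angular":[0,0,0],"jaw":0.8},{"linear":[0,0,-4],"angular":[0,0,0],"jaw":0.8},{"linear":[0,0,-4],"angular":[0,0,0],"jaw":0.8}])

```text
time_s: 17.7
position: [0.5836, 0.063, 0.2298]
tcp_rot: [-3.141, 0.0, 0.272]
contact_force: [0.6, -0.3, -0.2]
opening: 0.0684
gripper_force: 0.0
```

Request:
apply_moves(targets=[{"linear":[0,-4,0],"angular":[0,0,0],"jaw":0.8},{"linear":[0,-4,0],"angular":[0,0,0],"jaw":0.8},{"linear":[0,0,0],"angular":[0,0,0],"jaw":0.8},{"linear":[0,0,0],"angular":[0,0,0],"jaw":0.8}])

```text
time_s: 18.03
position: [0.5615, 0.1432, 0.2283]
tcp_rot: [-3.141, -0.001, 0.277]
contact_force: [-0.1, -0.8, 0.5]
opening: 0.0684
gripper_force: 0.0
```

Run:
```python
from go import *
pics=[]
for n in("wrist","top","scene"):
    c=optics.capture(n);im=c["img"][:,:,::-1]
    for rct,a,q in blobs(mask(c["img"],"turq",80),50)[:3]:
        ctr=plane(c,rct[0],.08)[0]
        if .2<ctr[1]<.45 and ctr[0]>.4:
            p=cv2.approxPolyDP(q,1.5,True).reshape(-1,2);print(n,p.tolist(),a);print(plane(c,p,.096).round(4)[:,:2].tolist())
            x,y=map(int,rct[0]);b=45;y0,x0=max(0,y-b),max(0,x-b);pics.append(cv2.resize(im[y0:y0+90,x0:x0+90],(360,360),interpolation=cv2.INTER_CUBIC));print(n,"crop origin",x0,y0)
cv2.imwrite("pics/t1.png",np.hstack(pics[:2]))
togo((.58,.28),.2)
```

```text
wrist [[158, 116], [125, 116], [81, 122], [85, 129], [158, 120]] 563.5
[[0.6012, 0.2427], [0.5931, 0.2712], [0.5771, 0.3086], [0.5718, 0.3043], [0.5978, 0.2421]]
wrist crop origin 74 76
scene [[408, 239], [388, 238], [380, 259], [382, 256], [399, 256]] 359.0
[[0.5748, 0.307], [0.5875, 0.2662], [0.6438, 0.2602], [0.6354, 0.2627], [0.6228, 0.2961]]
scene crop origin 349 203
togo cm tool: [  5.44 -13.15   2.74] pos [0.5627 0.1387 0.2274] yaw 0.2703 turn(tool z,deg) None
```

View pics/t1.png

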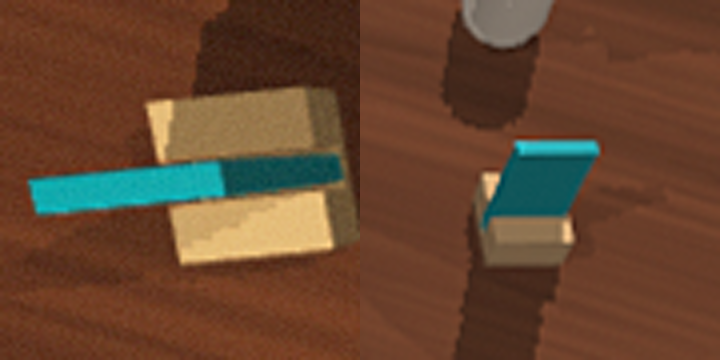

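Left crop (wrist): the bright strip is the tile's top face, from pixel (82,125) to (129.5,121), and the dark part is its narrow side. Right crop (scene): the top edge runs from (388,240) to (408.5,240).

Run:
```python
from go import *
w=optics.capture("wrist");s=optics.capture("scene")
h=cv2.cvtColor(w["img"],cv2.COLOR_RGB2HSV);print(h[123,100],h[118,145])
m=mask(w["img"],"turq",80);m[h[:,:,2]<130]=0
rct,a,q=blobs(m,50)[0];b=cv2.boxPoints(rct);print("wrist bright",np.round(rct[0],1),np.round(rct[1],1),a)
P=plane(w,b,.096)[:,:2];e=[P[1]-P[0],P[2]-P[1]];L=max(e,key=np.linalg.norm);print("size mm",[round(1e3*np.linalg.norm(v),1) for v in e],"long-axis deg",np.degrees(np.arctan2(L[1],L[0])))
print("centre",plane(w,rct[0],.096).round(4),plane(s,(398.3,240.2),.096).round(4))
x,er=tri([(w,rct[0]),(s,(398.3,240.2))]);print("tri",x.round(4),np.round(er,1))
# rack: slot from white/terracotta, crate from pads seen earlier
togo(x[:2],.2)
```

```text
[ 90 231 168] [ 91 202  77]
wrist bright [ 99.  123.5] [ 8.3 47.8] 340.5
size mm [np.float64(43.4), np.float64(7.2)] long-axis deg -68.46321163472987
centre [[0.5826 0.2873 0.096 ]] [[0.5851 0.288  0.096 ]]
tri [0.5821 0.2888 0.092 ] [0.4 0.4]
togo cm tool: [  5.86 -13.98   2.72] pos [0.5629 0.1385 0.2272] yaw 0.2695 turn(tool z,deg) None
```

Request:
apply_moves(targets=[{"linear":[1.48,-3.5,0],"angular":[0,0,0],"jaw":0.8},{"linear":[1.48,-3.5,0],"angular":[0,0,0],"jaw":0.8},{"linear":[1.48,-3.5,0],"angular":[0,0,0],"jaw":0.8},{"linear":[1.48,-3.5,0],"angular":[0,0,0],"jaw":0.8},{"linear":[0,0,0],"angular":[0,0,-3],"jaw":0.8}])

```text
time_s: 18.7
position: [0.5804, 0.2995, 0.2273]
tcp_rot: [-3.136, -0.001, 0.333]
contact_force: [-1.0, 0.8, 1.0]
opening: 0.0683
gripper_force: 0.0
```

Request:
apply_moves(targets=[{"linear":[0,0,0],"angular":[0,0,-3],"jaw":0.8},{"linear":[0,0,0],"angular":[0,0,0],"jaw":0.8},{"linear":[0,0,0],"angular":[0,0,0],"jaw":0.8},{"linear":[0,0,0],"angular":[0,0,0],"jaw":0.8},{"linear":[0,0,0],"angular":[0,0,0],"jaw":0.8}])

```text
time_s: 19.12
position: [0.5824, 0.2897, 0.2276]
tcp_rot: [3.141, 0.0, 0.374]
contact_force: [-0.1, -0.1, 0.3]
opening: 0.0682
gripper_force: 0.0
```

```bash
cat > tile.py <<'E'
from go import *
w=optics.capture("wrist");s=optics.capture("scene")
cv2.imwrite("pics/w6.png",w["img"][:,:,::-1])
h=cv2.cvtColor(w["img"],cv2.COLOR_RGB2HSV)
m=mask(w["img"],"turq",80);m[h[:,:,2]<130]=0
for rct,a,q in blobs(m,50)[:2]:
    b=cv2.boxPoints(rct);print("wrist bright",np.round(b,1).tolist(),a)
    P=plane(w,b,.096)[:,:2];e=[P[1]-P[0],P[2]-P[1]];L=max(e,key=np.linalg.norm);print("size mm",[round(1e3*np.linalg.norm(v),1) for v in e],"long deg",np.degrees(np.arctan2(L[1],L[0])))
    x,er=tri([(w,rct[0]),(s,(398.3,240.2))]);print("centre",plane(w,rct[0],.096).round(4),"tri",x.round(4),np.round(er,1))
    togo(x[:2],.055)
E
python3 tile.py
```

```text
wrist bright [[232.0, 184.0], [277.0, 184.0], [277.0, 191.0], [232.0, 191.0]] 314.5
size mm [np.float64(42.8), np.float64(6.9)] long deg -68.57951219075085
centre [[0.5826 0.2876 0.096 ]] tri [0.5821 0.2879 0.0923] [0.8 0.8]
togo cm tool: [-0.09  0.21 17.27] pos [0.5822 0.2901 0.2277] yaw 0.3749 turn(tool z,deg) None
```

View pics/w6.png

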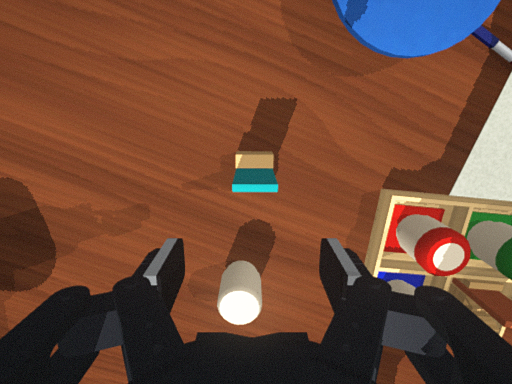

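Wrist view: the tile's top edge is horizontal, from (232,187) to (277,187), so the tool is square to it. I shift 2 mm sideways, descend and grip its narrow edges.

Request:
apply_moves(targets=[{"linear":[-0.05,0.2,4],"angular":[0,0,0],"jaw":0.8},{"linear":[0,0,4],"angular":[0,0,0],"jaw":0.8},{"linear":[0,0,4],"angular":[0,0,0],"jaw":0.75},{"linear":[0,0,4],"angular":[0,0,0],"jaw":0.7},{"linear":[0,0,2],"angular":[0,0,0],"jaw":0.7}])

```text
time_s: 19.63
position: [0.5798, 0.2867, 0.0427]
tcp_rot: [3.141, 0.006, 0.376]
contact_force: [-0.6, -0.8, -1.3]
opening: 0.0599
gripper_force: 0.0
```

Request:
apply_moves(targets=[{"linear":[0,0,0],"angular":[0,0,0],"jaw":0.7},{"linear":[0,0,0],"angular":[0,0,0],"jaw":0.65},{"linear":[0,0,0],"angular":[0,0,0],"jaw":0.4},{"linear":[0,0,0],"angular":[0,0,0],"jaw":0.4},{"linear":[0,0,0],"angular":[0,0,0],"jaw":0.4}])

```text
time_s: 20.05
position: [0.5835, 0.2893, 0.0498]
tcp_rot: [-3.141, -0.004, 0.376]
contact_force: [0.3, -0.1, -0.2]
opening: 0.0435
gripper_force: 41.6
```

Request:
apply_moves(targets=[{"linear":[0,0,0],"angular":[0,0,0],"jaw":0.4},{"linear":[0,0,0],"angular":[0,0,0],"jaw":0.4},{"linear":[0,0,0],"angular":[0,0,0],"jaw":0.4},{"linear":[0,0,0],"angular":[0,0,0],"jaw":0.4}])

```text
time_s: 20.38
position: [0.5835, 0.2893, 0.0497]
tcp_rot: [-3.142, -0.003, 0.376]
contact_force: [-0.6, -0.7, 6.6]
opening: 0.0431
gripper_force: 42.3
```

Run:
```python
from go import *
P=[];
for k in range(4):
    optics.capture("top");s=status.sense();P.append(list(s["position"])+[s["tcp_rot"][2]])
print(np.mean(P,0).round(4),np.std(P,0).round(4))
# crate pose from pads visible now (top): rack = mean estimates
```

```text
[0.5835 0.2893 0.0497 0.3763] [0. 0. 0. 0.]
```

Request:
apply_moves(targets=[{"linear":[0,0,-2],"angular":[0,0,0],"jaw":0.4},{"linear":[0,0,-3.5],"angular":[0,0,0],"jaw":0.4},{"linear":[0,0,-3.5],"angular":[0,0,0],"jaw":0.4},{"linear":[0,0,-3.5],"angular":[0,0,3],"jaw":0.4},{"linear":[0,0,-3.5],"angular":[0,0,3],"jaw":0.4}])

```text
time_s: 21.0
position: [0.5819, 0.2885, 0.2095]
tcp_rot: [-3.141, 0.0, 0.269]
contact_force: [0.0, 0.5, -1.1]
opening: 0.0436
gripper_force: 41.6
```

Request:
apply_moves(targets=[{"linear":[-1.74,3.47,0],"angular":[0,0,0],"jaw":0.4},{"linear":[-1.74,3.47,0],"angular":[0,0,0],"jaw":0.4},{"linear":[-1.74,3.47,0],"angular":[0,0,0],"jaw":0.4},{"linear":[-1.74,3.47,0],"angular":[0,0,0],"jaw":0.4},{"linear":[-1.74,3.47,0],"angular":[0,0,0],"jaw":0.4}])

```text
time_s: 21.42
position: [0.5442, 0.0965, 0.208]
tcp_rot: [3.141, -0.001, 0.272]
contact_force: [1.2, -0.5, -0.3]
opening: 0.0434
gripper_force: 41.6
```

Request:
apply_moves(targets=[{"linear":[-1.74,3.47,0],"angular":[0,0,0],"jaw":0.4},{"linear":[-1.74,3.47,0],"angular":[0,0,0],"jaw":0.4},{"linear":[-1.74,3.47,0],"angular":[0,0,0],"jaw":0.4},{"linear":[-1.74,3.47,0],"angular":[0,0,0],"jaw":0.4},{"linear":[0,0,0],"angular":[0,0,0],"jaw":0.4}])

```text
time_s: 21.83
position: [0.5133, -0.0634, 0.2077]
tcp_rot: [3.137, 0.002, 0.26]
contact_force: [-0.7, -0.5, -0.5]
opening: 0.0437
gripper_force: 41.6
```

Request:
apply_moves(targets=[{"linear":[0,0,0],"angular":[0,0,0],"jaw":0.4},{"linear":[0,0,0],"angular":[0,0,0],"jaw":0.4},{"linear":[0,0,0],"angular":[0,0,0],"jaw":0.4},{"linear":[0,0,0],"angular":[0,0,0],"jaw":0.4}])

```text
time_s: 22.17
position: [0.5155, -0.0524, 0.2077]
tcp_rot: [-3.141, -0.0, 0.275]
contact_force: [-0.5, 0.1, -1.2]
opening: 0.0431
gripper_force: 41.6
```

Run:
```python
from go import *
c=optics.capture("wrist");cv2.imwrite("pics/w7.png",c["img"][:,:,::-1]);np.save("w7.npy",c["cam_to_world"])
s=optics.capture("scene");cv2.imwrite("pics/s7.png",s["img"][:,:,::-1])
togo((.5165,-.0535),.0497,.272)
```

```text
togo cm tool: [ 0.09  0.1  15.79] pos [ 0.5154 -0.0528  0.2076] yaw 0.2741 turn(tool z,deg) 0.12
```

View pics/w7.png

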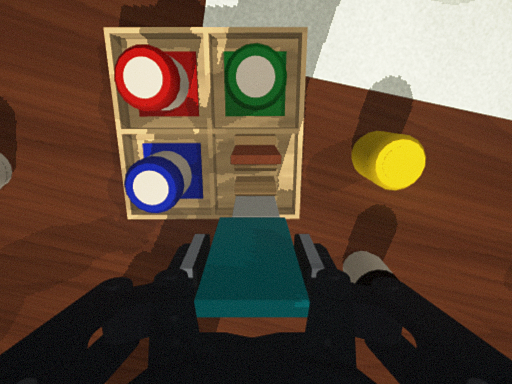

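Wrist view: the tile hangs straight. All three pots stand on their pads, and the crate rim corners are at (104,28), (308,28), (127,218) and (300,218). I'll compute the slot centre from the rim and the tile's foot edge in this same view.

Run:
```python
from go import *
c=optics.capture("wrist");im=c["img"]
cv2.imwrite("pics/w8.png",cv2.resize(im[15:235,90:320,::-1],(690,660-60),interpolation=cv2.INTER_CUBIC))
P=plane(c,[(104.5,28),(307.5,28),(299.5,218),(127.5,218)],.032)[:,:2]
print(P.round(4).tolist());print("sides",[round(1e3*np.linalg.norm(P[i]-P[i-1]),1) for i in range(4)])
ctr=P.mean(0);u=(P[0]-P[3])+(P[1]-P[2]);yaw=np.arctan2(u[1],u[0])
R=np.array([[np.cos(yaw),-np.sin(yaw)],[np.sin(yaw),np.cos(yaw)]]);print("crate",ctr.round(4),"yaw",round(yaw,4),"rack",(ctr+R@[-.04775,-.04775]).round(4))
m=mask(im,"turq",80);rct,a,q=blobs(m,300)[0];q=q.reshape(-1,2);r0=q[:,1].min();t=q[q[:,1]<=r0+1];print("foot edge row",r0,"cols",t[:,0].min(),t[:,0].max())
s=status.sense();zf=s["position"][2]-.0497+.006
F=plane(c,[(t[:,0].min(),r0),(t[:,0].max(),r0)],zf)[:,:2];print("foot front edge",F.round(4).tolist(),"len",np.linalg.norm(F[0]-F[1]))
w=s["tcp_rot"][2];d=F.mean(0)-np.array(s["position"][:2]);print("front edge ahead of TCP (tool x, mm; 4 if centred):",1e3*(d@[np.cos(w),np.sin(w)]),"tool y",1e3*(d@[np.sin(w),-np.cos(w)]), s["position"])
```

```text
[[0.6177, 0.1237], [0.6704, -0.064], [0.4836, -0.1176], [0.4304, 0.0715]]
sides [np.float64(194.4), np.float64(195.0), np.float64(194.3), np.float64(196.4)]
crate [0.5505 0.0034] yaw 0.2754 rack [ 0.5175 -0.0555]
foot edge row 218 cols 219 285
foot front edge [[0.5106, -0.0307], [0.5225, -0.0732]] len 0.044173421543328394
front edge ahead of TCP (tool x, mm; 4 if centred): 1.4751884357681475 tool y -0.7352916051654874 [ 0.51534034 -0.05303922  0.20751384]
```

View pics/w8.png

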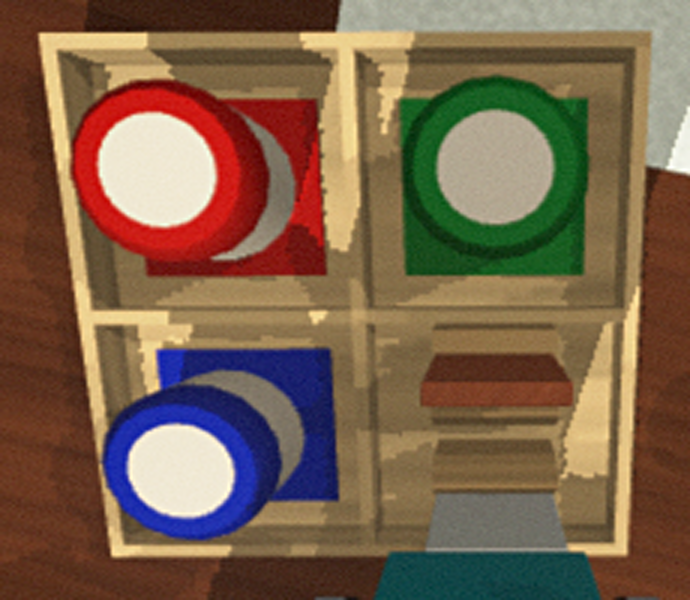

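The foot edge sits about 4 mm behind the slot line, so I shift by (0.37, 0.25) cm and lower slowly, watching the force.

Request:
apply_moves(targets=[{"linear":[0.37,0.25,0],"angular":[0,0,0],"jaw":0.4},{"linear":[0,0,3],"angular":[0,0,0],"jaw":0.4},{"linear":[0,0,3],"angular":[0,0,0],"jaw":0.4},{"linear":[0,0,0],"angular":[0,0,0],"jaw":0.4},{"linear":[0,0,0],"angular":[0,0,0],"jaw":0.4}])

```text
time_s: 22.73
position: [0.5187, -0.0553, 0.1466]
tcp_rot: [-3.14, 0.003, 0.272]
contact_force: [0.3, 0.1, -0.8]
opening: 0.0437
gripper_force: 41.6
```

Run:
```python
from go import *
c=optics.capture("wrist");s=optics.capture("scene")
a=cv2.resize(c["img"][60:240,150:370,::-1],(440,360),interpolation=cv2.INTER_CUBIC)
b=cv2.resize(s["img"][130:220,225:315,::-1],(360,360),interpolation=cv2.INTER_CUBIC)
cv2.imwrite("pics/f1.png",np.hstack([a,b]));togo((.5165,-.0545),.0497,.272)
```

```text
togo cm tool: [-0.37 -0.2   9.92] pos [ 0.5206 -0.0554  0.1489] yaw 0.2721 turn(tool z,deg) 0.0
```

View pics/f1.png

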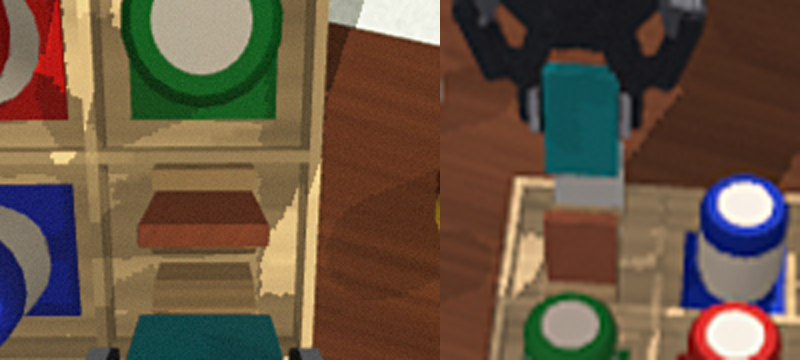

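Views: the tile sits above the gap between the white (scene crop 590,190) and terracotta (580,245) tiles, and lines up with them along the slot.

Request:
apply_moves(targets=[{"linear":[0,0,2.5],"angular":[0,0,0],"jaw":0.4},{"linear":[0,0,2],"angular":[0,0,0],"jaw":0.4},{"linear":[0,0,1],"angular":[0,0,0],"jaw":0.4},{"linear":[0,0,0.5],"angular":[0,0,0],"jaw":0.4},{"linear":[0,0,0.5],"angular":[0,0,0],"jaw":0.4}])

```text
time_s: 23.25
position: [0.5204, -0.0556, 0.0833]
tcp_rot: [3.141, -0.002, 0.272]
contact_force: [0.5, 0.8, -0.3]
opening: 0.0431
gripper_force: 41.6
```

Request:
apply_moves(targets=[{"linear":[0,0,0.3],"angular":[0,0,0],"jaw":0.4},{"linear":[0,0,0],"angular":[0,0,0],"jaw":0.4},{"linear":[0,0,0],"angular":[0,0,0],"jaw":0.4}])

```text
time_s: 23.5
position: [0.52, -0.0556, 0.0802]
tcp_rot: [3.141, -0.001, 0.272]
contact_force: [0.0, -0.5, -0.8]
opening: 0.0432
gripper_force: 41.6
```

Request:
apply_moves(targets=[{"linear":[0,0,0.3],"angular":[0,0,0],"jaw":0.4},{"linear":[0,0,0.3],"angular":[0,0,0],"jaw":0.4},{"linear":[0,0,0.3],"angular":[0,0,0],"jaw":0.4},{"linear":[0,0,0],"angular":[0,0,0],"jaw":0.4}])

```text
time_s: 23.83
position: [0.519, -0.0556, 0.07]
tcp_rot: [-3.141, 0.001, 0.272]
contact_force: [-1.5, -1.5, -0.7]
opening: 0.0433
gripper_force: 41.6
```

Request:
apply_moves(targets=[{"linear":[-0.1,0,0.3],"angular":[0,0,0],"jaw":0.4},{"linear":[0,0,0.4],"angular":[0,0,0],"jaw":0.4},{"linear":[0,0,0.4],"angular":[0,0,0],"jaw":0.4},{"linear":[0,0,0.3],"angular":[0,0,0],"jaw":0.4},{"linear":[0,0,0],"angular":[0,0,0],"jaw":0.4}])

```text
time_s: 24.25
position: [0.5179, -0.0558, 0.0557]
tcp_rot: [-3.141, 0.001, 0.272]
contact_force: [0.2, 0.3, -1.2]
opening: 0.0434
gripper_force: 41.6
```

Request:
apply_moves(targets=[{"linear":[0,0,0.3],"angular":[0,0,0],"jaw":0.4},{"linear":[0,0,0],"angular":[0,0,0],"jaw":0.4},{"linear":[0,0,0],"angular":[0,0,0],"jaw":0.4}])

```text
time_s: 24.5
position: [0.5184, -0.0558, 0.0534]
tcp_rot: [-3.142, 0.0, 0.272]
contact_force: [-0.5, 0.5, -0.8]
opening: 0.0432
gripper_force: 41.6
```

Request:
apply_moves(targets=[{"linear":[0,0,0.2],"angular":[0,0,0],"jaw":0.4},{"linear":[0,0,0.1],"angular":[0,0,0],"jaw":0.4},{"linear":[0,0,0.05],"angular":[0,0,0],"jaw":0.4},{"linear":[0,0,0],"angular":[0,0,0],"jaw":0.4},{"linear":[0,0,0],"angular":[0,0,0],"jaw":0.4}])

```text
time_s: 24.92
position: [0.5185, -0.0559, 0.05]
tcp_rot: [3.142, 0.0, 0.272]
contact_force: [-0.0, -0.0, -0.5]
opening: 0.0434
gripper_force: 41.6
```

Request:
apply_moves(targets=[{"linear":[0,0,0.1],"angular":[0,0,0],"jaw":0.4},{"linear":[0,0,0],"angular":[0,0,0],"jaw":0.4},{"linear":[0,0,0],"angular":[0,0,0],"jaw":0.4}])

```text
time_s: 25.17
position: [0.5187, -0.0559, 0.0496]
tcp_rot: [3.141, -0.0, 0.272]
contact_force: [-1.2, 0.2, 5.9]
opening: 0.0433
gripper_force: 42.1
```

The floor contact shows at the same height as in the holder, so the tile is fully down. I release gently and rise.

Request:
apply_moves(targets=[{"linear":[0,0,0],"angular":[0,0,0],"jaw":0.56},{"linear":[0,0,0],"angular":[0,0,0],"jaw":0.62},{"linear":[0,0,0],"angular":[0,0,0],"jaw":0.65},{"linear":[0,0,0],"angular":[0,0,0],"jaw":0.65},{"linear":[0,0,-0.5],"angular":[0,0,0],"jaw":0.65}])

```text
time_s: 25.58
position: [0.5177, -0.0558, 0.0534]
tcp_rot: [-3.141, 0.002, 0.272]
contact_force: [0.4, 0.0, -0.3]
opening: 0.0552
gripper_force: 0.0
```

Request:
apply_moves(targets=[{"linear":[0,0,-2.5],"angular":[0,0,0],"jaw":0.65},{"linear":[0,0,-4],"angular":[0,0,0],"jaw":0.65},{"linear":[0,0,-4],"angular":[0,0,0],"jaw":0.65},{"linear":[0,0,-4],"angular":[0,0,0],"jaw":0.65},{"linear":[0,0,-4],"angular":[0,0,0],"jaw":0.65}])

```text
time_s: 26.0
position: [0.518, -0.0556, 0.2413]
tcp_rot: [-3.141, -0.0, 0.272]
contact_force: [0.5, 0.7, 0.1]
opening: 0.0554
gripper_force: 0.0
```

Request:
apply_moves(targets=[{"linear":[-3,0,-1],"angular":[0,0,0],"jaw":0.65},{"linear":[-3,0,-1],"angular":[0,0,0],"jaw":0.65},{"linear":[0,0,0],"angular":[0,0,0],"jaw":0.65},{"linear":[0,0,0],"angular":[0,0,0],"jaw":0.65},{"linear":[0,0,0],"angular":[0,0,0],"jaw":0.65}])

```text
time_s: 26.42
position: [0.461, -0.0719, 0.2594]
tcp_rot: [3.141, -0.001, 0.272]
contact_force: [0.8, 0.6, -0.3]
opening: 0.0558
gripper_force: 0.0
```

Run:
```python
from go import *
c=optics.capture("wrist");t=optics.capture("top")
a=cv2.resize(c["img"][:,:,::-1],(500,375));b=cv2.resize(t["img"][140:260,100:420,::-1],(640,240),interpolation=cv2.INTER_CUBIC)
o=np.zeros((600,640,3),np.uint8);o[:360,:500]=a[:360];o[360:]=b;cv2.imwrite("pics/end.png",o)
for col,pad in (("red",(.5835,.064)),("green",(.609,-.028)),("blue",(.491,.0385))):
    for n,k in(("wrist",c),("top",t)):
        for h in holes(mask(k["img"],col)):
            p=plane(k,h[:2],.081)[0][:2]
            if np.hypot(*(p-pad))<.03: print(n,col,"offset mm",(1e3*(p-pad)).round(1))
for rct,ar,q in blobs(mask(c["img"],"turq",80),60)[:2]: print("tile",np.round(rct[0],1),np.round(rct[1],1),ar,plane(c,rct[0],.096).round(4)[0,:2])
togo((.5165,-.0545),.2)
```

```text
top red offset mm [-0.7 -0. ]
wrist green offset mm [-26.9  -7.5]
wrist blue offset mm [-0.4  1.6]
wrist blue offset mm [ 11.9 -26.3]
top blue offset mm [-1.4  2.1]
tile [115.9 369. ] [29.5 47.8] 910.0 [0.172  0.0305]
tile [252.  121.5] [ 9. 42.] 326.0 [ 0.5183 -0.0555]
togo cm tool: [ 5.78 -0.15  5.87] pos [ 0.4612 -0.0715  0.2587] yaw 0.2725 turn(tool z,deg) None
```

View pics/end.png

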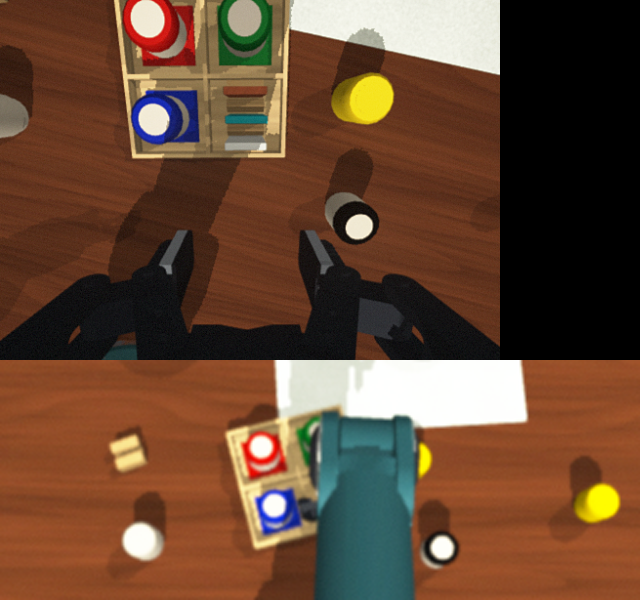

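The view shows the tile upright in the middle slot, midway between the white and terracotta tiles (wrist pixel 252,121). Red and blue sit within about 3 mm of their pad centres. Green was measured within 2 mm after its release. The black and plain pots still stand in place and the gripper is clear.

```bash
python3 -c "
from station import order
print(order.finish_job())"
```

```text
the job is handed in; nothing more can be done
None
```

I handed the job in at about 26 s: the blue, green and red pots are on their own pads and the tile is fully down in the middle slot; the black and plain pots were left alone, and the judge returned no verdict.

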